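Pack a cafe breakfast order

ROBOT

A 6-joint arm with a two-finger parallel gripper is mounted at the origin on the work surface. World frame = base frame: x ahead of the robot, y to its left, z up, the work surface at z = 0. Lengths are in m, angles in rad, forces in N, time in s.
With the tool pointing down it reaches from about 0.35 to 0.975 m from the base axis. Payload 4.9 kg.
Tool frame: the origin (TCP) lies at the very end of the fingers, on their centre line; the grasp point (between the pads) lies ctrl.grip_point_offset behind it (ctrl.grip_point_offset is the distance from the TCP to the grasp point, in m); z points along the fingers, y is the line along which they close (so a half turn about z gives the same grasp; the last joint's range is limited). The gripper opens to 85 mm and grips with 20 to 120 N. Pads are 22 mm wide; open, the fingers measure 114 mm over their backs; the gripper's body (76 mm by 85 mm) begins 54 mm behind the grasp point. The pads swing forward as they close: fully open they stand 13 mm farther back than shut.
Start: joints at [-1.465, 0.053, 1.613, -0, 1.476, -0.119], TCP at [0.139, -0.609, 0.231] pointing down, gripper open.
Joint ranges: [-3.01, 3.01], [-1.01, 2.22], [0.06, 2.58], [-1.02, 4.17], [0.09, 2.62], [-3.14, 3.14]. Speed limits (rad/s): [2.57, 2.57, 3.14, 3.14, 3.14, 3.14].

INTERFACE

Orientations are given as a rotation vector (axis times angle).
In Python, from station import ctrl gives the robot as it stands. The module is installed in compiled form; this text tells all that it offers.
- The arm moves only by the tool drive_tool, never from a script. Its argument "steps" is a list of rows, each an object with "translation": the shift along the tool's x, y, z normalised to -1 to 1, where 1 is 4 cm, a list of three; "angular": the turn, a rotation vector about the tool's x, y, z normalised to -1 to 1, where 1 is 8 degrees, a list of three; "gripper": the opening, from 0 (shut) to 1 (fully open). In form: [{"translation": [dx, dy, dz], "angular": [wx, wy, wz], "gripper": gripper}, ...]. A call has 1 to 8 rows; each row shifts and turns the commanded pose from where the row before left it, along the tool's axes as they then stand; what a row does not reach is not made up. A row lasts 1/8 s, in which the tool goes at most 62.5 mm and 10.7 degrees, less where a joint would pass 70% of its speed; a pose out of reach is approached as far as the arm can. A call with a number of a shift or a turn outside -1 to 1 is refused whole. A call with a gripper value outside its range is refused whole. The fingers move at their own pace and stop on an object; "force" is the grip in N (left out, the last holds). Time passes only in rows, so rows that do not move let the fingers close. It gives the time, the measured TCP pose, the force, the opening and the grip force at its end, in the units of the state.
- ctrl.get_obs(): the state, without advancing time (a new reading comes with each control period).
- ctrl.get_image(name): name is "side" or "top"; returns a dict with "color" (420x560x3 uint8, red, green, blue), "depth" (420x560 float32, m along the optical axis (not along the pixel's ray), 0 where there is no reading), "fx", "fy", "cx", "cy" (pixels), "k1" (the pictures are not rectified: a ray, as slopes to the right and down, at radius r is drawn at 1 + k1 r^2 times it, then the intrinsics apply), "R" (3x3) and "t" (3): a world point X has camera coordinates R X + t. Camera axes: x right, y down, z forward; pixel columns grow to the right and rows downward; lengths in m; the calibration is good to about 2 mm. A picture is of the moment at which its call begins.
- ctrl.finish_job(): hands the job in; it is judged then, once.
The state is a dict: "t": time; "q": joint angles; "dq": joint speeds; "effort": joint torques, N m; "tool_pos": TCP position; "tool_rot": TCP orientation; "contact_force": force on the tool from outside, world axes, zero at the start; "wrist_torque": the same for the moment, N m; "opening": finger opening in m; "grip_force": force on a finger pad.
Only numpy, scipy, OpenCV 4.12 (cv2) and the standard library are available. Lean on these libraries where they do the work, as an engineer would, in place of code of your own. Each camera call takes 0.05 s, during which the arm holds its last target. There are 200 camera calls.

TASK

Get the breakfast order ready: open the mint pastry box, lay the chocolate doughnut in it icing up, and shut the lid fully; and stand the jam jar, the orange juice and the espresso cup upright in the caddy, each in its own bay (jam on the red floor, espresso on the black, orange juice on the orange). Do not tip any of the containers over on the way, and leave the pink doughnut, the honey and the green juice where they are.

Things in the scene. Friction and masses are not known exactly. Their poses are not given: they have to be found in the camera images.
- pastry_box: Fixed mint-green box with a hinged cream lid, facing the robot within 0.25 rad: 120 (x) by 150 (y) mm, 45 high, walls and floor 4. Origin: centre of underside, z up. Hinge line along y at x = +60, z = 45 mm (far side). On the lid, near its front edge, mid width, stands a dark wooden grip block: 18 (x) by 12 (y) mm, 34 tall, centre 104 mm from the hinge line; its top is at z = 83.5 when shut.
- pastry_lid (a joint): Lid angle, rad: 0 shut flat on the rim, grows as the front edge swings up and back, stop at 1.6; starts at 0 to 0.25. Stiff hinge: the lid stays where left; 1 to 2 N at the front edge moves it. Plate 124 by 154 mm, 4 thick, top face 4.5 mm above the hinge line. Pinched from above across its 12 mm (box y), the grip block can pivot between the fingers as it is led round the hinge.
- caddy: Fixed low wooden caddy, turned at most 0.25 rad: 100 (x) by 256 (y) mm, walls 22 high and 4 thick, floor 5 mm. Three bays in a row along y, each 92 by 80 mm inside, told apart by floor colour: red, centred at y = +84 mm; black, at y = 0; orange, at y = -84 mm (all at x = 0). Origin: centre of the underside, z up.
- choc_doughnut: Mini doughnut with dark chocolate icing on top, rigid, 62 mm across, 26 mm high, only a 10 mm dimple in the middle; 40 g. Grasp it across the outside at mid height. Origin: centre of the underside, z up. Stands free on the table.
- jam_jar: Small closed jar of red jam with a red lid, 46 mm across, 52 mm high, about 90 g. Origin: centre of the underside, z up. Stands free on the table.
- orange_juice: Closed bottle of orange juice with an orange cap: body 50 mm across up to 68 mm, then tapering to a 32 mm cap, 98 mm high in all, about 200 g. Origin: centre of the underside, z up. Stands free on the table.
- espresso_cup: Small paper take-away cup with a cardboard sleeve and a black lid: 50 mm across at the foot, 58 mm at 50 mm height, lid rim 62 mm across from 50 to 57 mm, 62 mm high in all, about 110 g. Rigid and closed. Origin: centre of the underside, z up. Stands free on the table.
- pink_doughnut: Look-alike that stays: the same doughnut with pink icing and coloured sprinkles, 62 mm across, 26 mm high. Origin: centre of the underside, z up. Stands free on the table.
- honey_jar: Look-alike that stays: the same jar with amber honey and a yellow lid, 46 mm across, 52 mm high. Origin: centre of the underside, z up. Stands free on the table.
- green_juice: Look-alike that stays: the same bottle with green juice and a green cap, 50 mm across, 98 mm high. Origin: centre of the underside, z up. Stands free on the table.
Things that resemble listed ones, but are neither listed nor needed, are in the scene too. What is shaped like the espresso_cup but blue or purple is not meant.

How it is judged:
On the way, in this order (a step that is already met when the one before it is completed fails the run):
1. the chocolate doughnut lies flat on the floor of the pastry box, icing up (x of choc_doughnut in the frame of pastry_box between -0.045 and 0.045 m and y of choc_doughnut in the frame of pastry_box between -0.06 and 0.06 m and z of choc_doughnut in the frame of pastry_box between 0 and 0.01 m and angle between choc_doughnut's own z axis and vertical below 0.2 rad), for 0.2 s.
2. the lid is shut with the doughnut inside (all of step 1 and value of joint pastry_lid below 0.06 rad), for 0.2 s.
At the end, for the whole second after the job is handed in: Chocolate doughnut on the pastry box floor, icing up (tilt < 0.2 rad), lid within 0.06 rad of shut; jam, espresso and orange juice on the floor of the red, black and orange bay (within 25 mm of its centre along the row, 40 mm across; tilt < 0.15 rad); all released and at rest (all of step 2 and linear speed of each of choc_doughnut, jam_jar, espresso_cup, orange_juice below 0.02 m/s and x of jam_jar in the frame of caddy between -0.04 and 0.04 m and y of jam_jar in the frame of caddy between 0.059 and 0.109 m and z of jam_jar in the frame of caddy between 0 and 0.01 m and angle between each of jam_jar, espresso_cup, orange_juice's own z axis and vertical below 0.15 rad and x of espresso_cup in the frame of caddy between -0.04 and 0.04 m and y of espresso_cup in the frame of caddy between -0.025 and 0.025 m and z of espresso_cup in the frame of caddy between 0 and 0.01 m and x of orange_juice in the frame of caddy between -0.04 and 0.04 m and y of orange_juice in the frame of caddy between -0.109 and -0.059 m and z of orange_juice in the frame of caddy between 0 and 0.01 m and contact force between the fingers and choc_doughnut below 0.1 N and contact force between the fingers and jam_jar below 0.1 N and contact force between the fingers and orange_juice below 0.1 N and contact force between the fingers and espresso_cup below 0.1 N); the robot touches nothing.
It fails at once if the pink doughnut is moved by more than 30 mm (distance of pink_doughnut from where it was at the start of the episode above 0.03 m).
It fails at once if the honey jar is moved by more than 30 mm (distance of honey_jar from where it was at the start of the episode above 0.03 m).
It fails at once if the green juice is moved by more than 30 mm (distance of green_juice from where it was at the start of the episode above 0.03 m).
It fails at once if a jar, bottle or cup is tipped over (more than 0.7 rad) (angle between any of jam_jar, orange_juice, espresso_cup, honey_jar, green_juice's own z axis and vertical above 0.7 rad).
It also fails if it takes over 144 s, if anything falls off the work surface, if the arm or the gripper's body presses on something with over 40 N, if the wrist force passes 120 N, or if a joint passes its speed limit or range.

## Working session

There is one attempt and no reset: what is moved stays moved. The work goes in short steps, Python scripts to look and compute and a tool call to move; the robot and the scene stay as the last step left them, time stands still between calls to the robot, and variables do not carry over. Pictures are saved under pics/ and viewed, at most 14 in all, crops included, and the job is handed in when it is done.

Besides the shell and the picture viewer there is one more tool, called after "Emit:" as name(argument=value, ...) on one line, values as JSON. drive_tool: Moves the arm, as the interface text tells. Its arguments: {"type":"object","properties":{"steps":{"type":"array"},"force":{"type":"number"}},"required":["steps"]}

```bash
mkdir -p pics
cat > h.py <<'E'
import numpy as np, cv2
from station import ctrl
from scipy.spatial.transform import Rotation as Ro
def shot(name,fn=None):
    im=ctrl.get_image(name)
    if fn: cv2.imwrite('pics/'+fn,cv2.cvtColor(im['color'],cv2.COLOR_RGB2BGR))
    np.savez('last_'+name,**im)
    return im
def load(name): return dict(np.load('last_'+name+'.npz'))
def cloud(im):
    K=np.array([[im['fx'],0,im['cx']],[0,im['fy'],im['cy']],[0,0,1.]])
    h,w=im['depth'].shape
    u,v=np.meshgrid(np.arange(w),np.arange(h))
    p=cv2.undistortPoints(np.stack([u,v],-1).reshape(-1,1,2).astype(float),K,np.array([float(im['k1']),0,0,0])).reshape(h,w,2)
    d=im['depth'][...,None]
    X=np.concatenate([p*d,d],-1)
    return (X-im['t'])@im['R']
E
python3 - <<'E'
from h import *
for n in('top','side'):
    im=shot(n,n+'0.png'); print(n,im['fx'],im['k1'],-im['R'].T@im['t'])
o=ctrl.get_obs(); print(o); print(ctrl.grip_point_offset)
E
```

```text
top 412.34043503667584 -0.04757387277766659 [0.37123336 0.00776689 1.05396028]
side 457.98385155449483 -0.13153789910124894 [0.03289219 0.66464568 0.64796938]
{'t': 0.1, 'q': array([-1.46500057e+00,  5.32903192e-02,  1.61413081e+00, -4.16484950e-05,
        1.47602934e+00, -1.19022822e-01]), 'dq': array([ 1.02713505e-03, -1.40756755e-03, -2.28881718e-03,  1.15198045e-03,
       -2.43141663e-04, -9.97742437e-05]), 'effort': array([-4.32122115e-04, -3.94904745e+01, -3.71365142e+01, -1.08518539e-04,
        3.91841138e-03, -9.24065006e-06]), 'tool_pos': array([ 0.13924632, -0.60871468,  0.23020176]), 'tool_rot': array([-3.11991818e+00, -3.52198747e-01,  4.57937029e-05]), 'contact_force': array([-0.31358236,  0.23199285, -1.08249844]), 'wrist_torque': array([-0.04515463,  0.01428177, -0.00302576]), 'grip_force': 0.0, 'opening': 0.08566449361156159}
0.0187
```

View pics/top0.png

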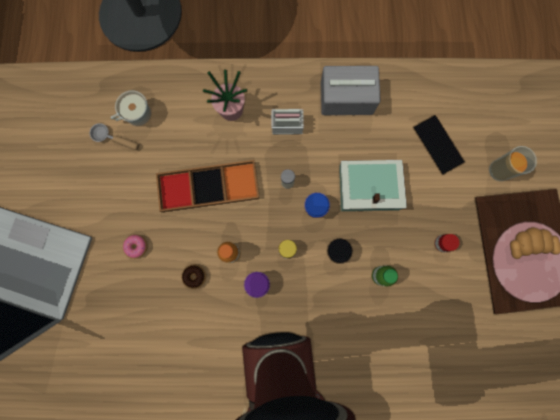

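View pics/side0.png

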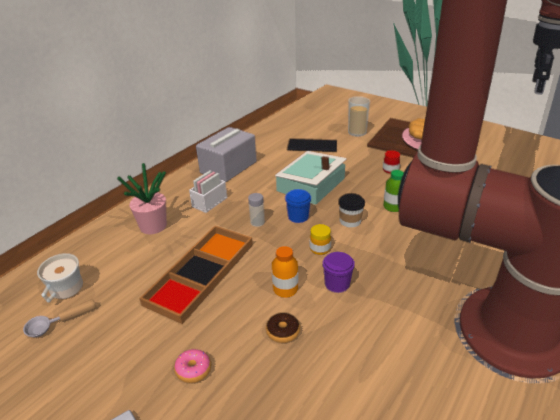

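The top view shows the choc doughnut at (193,276), orange juice (228,252), espresso (340,251), jam (449,242), caddy centred at (208,187) with red on the left, and the box at (372,185) with its grip at (376,198). The items that must stay are pink (134,246), honey (288,249) and green (387,275).

Run:
```python
from h import *
im=load('top'); P=cloud(im)
for n,u,v,r in [('choc',193,276,14),('oj',228,252,16),('esp',340,251,16),('jam',449,242,16),('pink',134,246,14),('honey',288,249,14),('green',387,275,18),('blue',317,205,16),('purple',257,284,16),('salt',288,179,14)]:
    w=P[v-r:v+r+1,u-r:u+r+1].reshape(-1,3); w=w[w[:,2]>.008]
    zt=np.percentile(w[:,2],97); t=w[w[:,2]>zt-.008]
    (c,rad)=cv2.minEnclosingCircle(t[:,:2].astype(np.float32))
    (c2,rad2)=cv2.minEnclosingCircle(w[:,:2].astype(np.float32))
    print(n,'ztop %.3f'%zt,'top c',np.round(c,4),'r %.3f'%rad,'all',np.round(c2,4),'r %.3f'%rad2)
# caddy: rim
w=P[155:218,150:268]; m=(w[...,2]>.013)&(w[...,2]<.04); q=w[m]
r=cv2.minAreaRect(q[:,:2].astype(np.float32)); print('caddy',r,q[:,2].mean())
for n,u,v in [('red',177,190),('black',208,186),('orange',241,182)]: print(n,P[v,u])
w=P[150:216,330:416]; m=(w[...,2]>.04)&(w[...,2]<.075); q=w[m]
r=cv2.minAreaRect(q[:,:2].astype(np.float32)); print('box',r)
A=np.c_[q[:,:2],np.ones(len(q))]; print('plane',np.linalg.lstsq(A,q[:,2],rcond=None)[0])
for v in range(158,216,6): print(v,np.round(P[v,372],3),np.round(P[v,350],3))
g=w[w[...,2]>.078]; print('grip',len(g),g.mean(0) if len(g) else 0)
c=cv2.resize(im['color'][145:220,325:425],None,fx=8,fy=8,interpolation=2); cv2.imwrite('pics/c1.png',c[...,::-1])
```

```text
choc ztop 0.032 top c [0.3599 0.1351] r 0.128 all [0.36   0.1356] r 0.128
oj ztop 0.102 top c [0.3974 0.0826] r 0.079 all [0.4126 0.0976] r 0.099
esp ztop 0.068 top c [ 0.4014 -0.0708] r 0.084 all [ 0.4074 -0.0694] r 0.085
jam ztop 0.057 top c [ 0.4044 -0.2047] r 0.215 all [ 0.42   -0.2179] r 0.231
pink ztop 0.032 top c [0.4021 0.2113] r 0.206 all [0.4035 0.2119] r 0.207
honey ztop 0.058 top c [0.4082 0.0033] r 0.037 all [0.4087 0.0011] r 0.038
green ztop 0.103 top c [ 0.3655 -0.1211] r 0.129 all [ 0.3607 -0.1248] r 0.133
blue ztop 0.067 top c [ 0.464  -0.0383] r 0.104 all [ 0.464  -0.0383] r 0.104
purple ztop 0.067 top c [0.3467 0.0537] r 0.052 all [0.3476 0.0542] r 0.052
salt ztop 0.078 top c [0.4937 0.0044] r 0.123 all [0.5062 0.0211] r 0.136
caddy ((0.5882543921470642, 0.20743274688720703), (0.10165144503116608, 0.25546228885650635), 7.680454730987549) 0.021947690001698453
red [0.57954866 0.28712384 0.00541101]
black [0.58897628 0.20565349 0.00854588]
orange [0.59956458 0.12028052 0.00605863]
box ((0.5829241275787354, -0.21045178174972534), (0.12392398715019226, 0.15529276430606842), 0.7991384863853455)
plane [-0.08992353 -0.0001542   0.11111562]
158 [ 0.663 -0.223  0.003] [ 0.663 -0.165  0.002]
164 [ 0.632 -0.21   0.059] [ 0.635 -0.157  0.05 ]
170 [ 0.618 -0.21   0.056] [ 0.617 -0.155  0.057]
176 [ 0.603 -0.21   0.054] [ 0.602 -0.155  0.058]
182 [ 0.586 -0.208  0.059] [ 0.587 -0.154  0.057]
188 [ 0.571 -0.208  0.06 ] [ 0.571 -0.153  0.062]
194 [ 0.556 -0.206  0.063] [ 0.555 -0.152  0.066]
200 [ 0.54  -0.205  0.069] [ 0.541 -0.152  0.062]
206 [ 0.526 -0.205  0.064] [ 0.526 -0.151  0.067]
212 [ 0.52  -0.218  0.001] [ 0.52  -0.161  0.004]
grip 81 [ 0.49762476 -0.15300268  0.34203493]
```

View pics/c1.png

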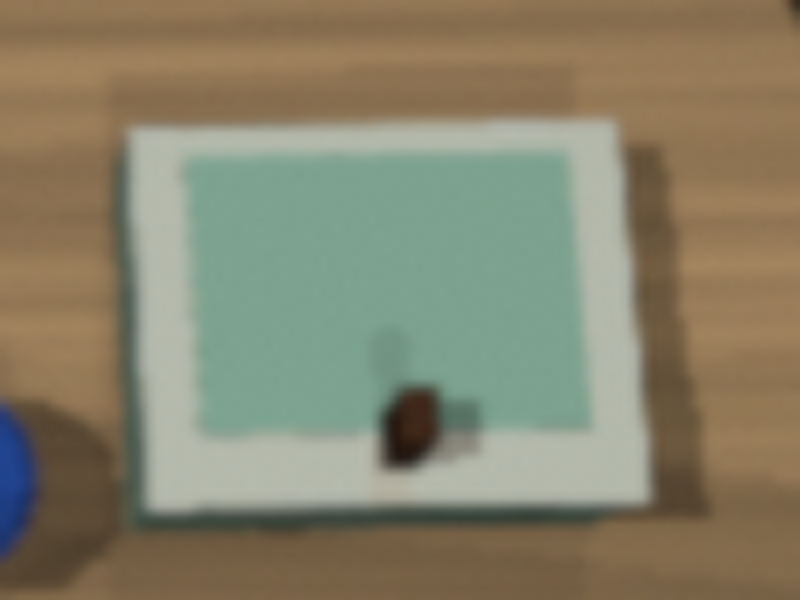

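The crop shows the lid slightly raised, with the grip block at about full-image (376,198). I'll drop the zero-depth pixels and fit again.

```bash
cat > m.py <<'E'
from h import *
def circ(P,D,u,v,r,zlo):
    w=P[v-r:v+r+1,u-r:u+r+1].reshape(-1,3); d=D[v-r:v+r+1,u-r:u+r+1].ravel(); w=w[(d>0)&(w[:,2]>zlo)&(w[:,2]<.13)]
    zt=np.percentile(w[:,2],90); t=w[w[:,2]>zt-.012]
    c,rad=cv2.minEnclosingCircle(t[:,:2].astype(np.float32))
    # side-of-camera bias-free: centroid too
    return zt,np.round(c,4),round(rad,4),np.round(t[:,:2].mean(0),4),len(t)
E
python3 - <<'E'
from m import *
im=load('top'); P=cloud(im); D=im['depth']
for n,u,v,r in [('choc',193,276,17),('oj',228,252,16),('esp',340,251,16),('jam',449,242,16),('pink',134,246,17),('honey',288,249,14),('green',387,275,18),('blue',317,205,16),('purple',257,284,16),('salt',288,179,14)]:
    print(n,circ(P,D,u,v,r,.008))
w=P[150:216,330:416]; m=(w[...,2]>.043)&(w[...,2]<.075)&(D[150:216,330:416]>0); q=w[m]
for i in range(4):
    A=np.c_[q[:,:2],np.ones(len(q))]; s=np.linalg.lstsq(A,q[:,2],rcond=None)[0]; e=abs(A@s-q[:,2]); q=q[e<.006]
print('plane',s,'z noise',e.std(),cv2.minAreaRect(q[:,:2].astype(np.float32)))
# plane-consistent xy for crop corners (pixel = 325+u/8,145+v/8) using plane intersection
K=np.array([[im['fx'],0,im['cx']],[0,im['fy'],im['cy']],[0,0,1.]])
C=-im['R'].T@im['t']
def ray(u,v):
    p=cv2.undistortPoints(np.array([[[u,v]]],float),K,np.array([float(im['k1']),0,0,0]))[0,0]
    return im['R'].T@np.array([*p,1])
for u,v in [(128,128),(615,121),(648,505),(145,512)]:
    d=ray(325+(u)/8-.5,145+(v)/8-.5); l=(s[0]*C[0]+s[1]*C[1]+s[2]-C[2])/(d[2]-s[0]*d[0]-s[1]*d[1]); print(np.round(C+l*d,4))
for u,v,z in [(425,400,.09),(383,465,.056)]:
    d=ray(325+(u)/8-.5,145+(v)/8-.5); print('grip',np.round(C+(z-C[2])/d[2]*d,4))
print('grip depth z',P[190:206,370:384,2].max())
b=(w[...,2]<.008);print('table z near box',np.median(P[220:228,330:400,2]))
# caddy corners via min rect, filtered
w=P[155:218,150:268]; m=(w[...,2]>.013)&(w[...,2]<.04); q=w[m]; print(cv2.boxPoints(cv2.minAreaRect(q[:,:2].astype(np.float32))))
E
```

```text
choc (np.float64(0.030400931254227166), array([0.3573, 0.2349]), 0.0306, array([0.3571, 0.2339]), 448)
oj (np.float64(0.10116677413654823), array([0.4164, 0.1437]), 0.0159, array([0.4161, 0.1431]), 151)
esp (np.float64(0.06605198723405437), array([ 0.4185, -0.1231]), 0.0311, array([ 0.4182, -0.1226]), 518)
jam (np.float64(0.05549403344322671), array([ 0.4375, -0.3954]), 0.0221, array([ 0.4368, -0.3946]), 270)
pink (np.float64(0.03050486733448187), array([0.4327, 0.3861]), 0.0303, array([0.4324, 0.3849]), 415)
honey (np.float64(0.05636816499485008), array([0.4247, 0.0029]), 0.0213, array([0.4245, 0.0028]), 247)
green (np.float64(0.10066132579644131), array([ 0.3577, -0.234 ]), 0.0163, array([ 0.3572, -0.2331]), 166)
blue (np.float64(0.06603656182667393), array([ 0.531, -0.07 ]), 0.0309, array([ 0.5299, -0.0694]), 490)
purple (np.float64(0.06605536086564802), array([0.3387, 0.0752]), 0.0308, array([0.3387, 0.0749]), 507)
salt (np.float64(0.07727485859130159), array([0.5991, 0.0015]), 0.0175, array([0.5982, 0.0016]), 162)
plane [-0.1012074  -0.00061114  0.11784312] z noise 0.0010989592915248898 ((0.5829241275787354, -0.21045178174972534), (0.12392398715019226, 0.15529276430606842), 0.7991384863853455)
[ 0.6429 -0.1329  0.0529]
[ 0.6447 -0.2856  0.0528]
[ 0.5212 -0.2864  0.0653]
[ 0.5198 -0.1333  0.0653]
grip [ 0.5493 -0.2139  0.09  ]
grip [ 0.5354 -0.2081  0.056 ]
grip depth z 1.053960277160248
table z near box 0.0019915389715335465
[[0.52081364 0.32722524]
 [0.55495566 0.07405474]
 [0.65569514 0.08764026]
 [0.6215531  0.34081075]]
```

Everything fits cleanly. The lid is at about 0.10 rad with its hinge at x≈0.6415 and box centre (0.5815, -0.2095). The caddy is at (0.588, 0.207) with yaw 0.134. First I align the tool with the world axes and head for the grip block.

Emit:
drive_tool(steps=[{"translation": [0,0,0],"angular": [0,0,0.8],"gripper": 1},{"translation": [0,0,0],"angular": [0,0,0.8],"gripper": 1},{"translation": [0.95,-0.95,0],"angular": [0,0,0],"gripper": 0.6},{"translation": [0.95,-0.95,0],"angular": [0,0,0],"gripper": 0.6},{"translation": [0.95,-0.95,0],"angular": [0,0,0],"gripper": 0.6},{"translation": [0.95,-0.95,0],"angular": [0,0,0],"gripper": 0.6},{"translation": [0.95,-0.95,0],"angular": [0,0,0],"gripper": 0.6},{"translation": [0.95,-0.95,0],"angular": [0,0,0],"gripper": 0.6}], force=30)

```text
t: 1.1
tool_pos: [0.3678, -0.3793, 0.2309]
tool_rot: [-3.141, -0.002, 0.0]
contact_force: [0.8, -0.2, 0.4]
opening: 0.051
grip_force: 0.0
```

Emit:
drive_tool(steps=[{"translation": [0.87,-0.85,0],"angular": [0,0,0],"gripper": 0.6},{"translation": [0.87,-0.85,0],"angular": [0,0,0],"gripper": 0.6},{"translation": [0.87,-0.85,0],"angular": [0,0,0],"gripper": 0.6},{"translation": [0.87,-0.85,0],"angular": [0,0,0],"gripper": 0.6},{"translation": [0.87,-0.85,0],"angular": [0,0,0],"gripper": 0.6},{"translation": [0,0,1],"angular": [0,0,0],"gripper": 0.6},{"translation": [0,0,1],"angular": [0,0,0],"gripper": 0.6},{"translation": [0,0,0.6],"angular": [0,0,0],"gripper": 0.6}])

```text
t: 2.1
tool_pos: [0.5394, -0.2096, 0.1241]
tool_rot: [-3.14, -0.003, 0.006]
contact_force: [0.4, 0.3, -1.0]
opening: 0.0512
grip_force: 0.0
```

Run:
```python
from h import *
im=shot('side'); c=cv2.resize(im['color'][120:220,250:390],None,fx=5,fy=5,interpolation=2); cv2.imwrite('pics/c2.png',c[...,::-1]); print(ctrl.get_obs()['tool_pos'])
```

```text
[ 0.53772617 -0.208864    0.12088524]
```

View pics/c2.png

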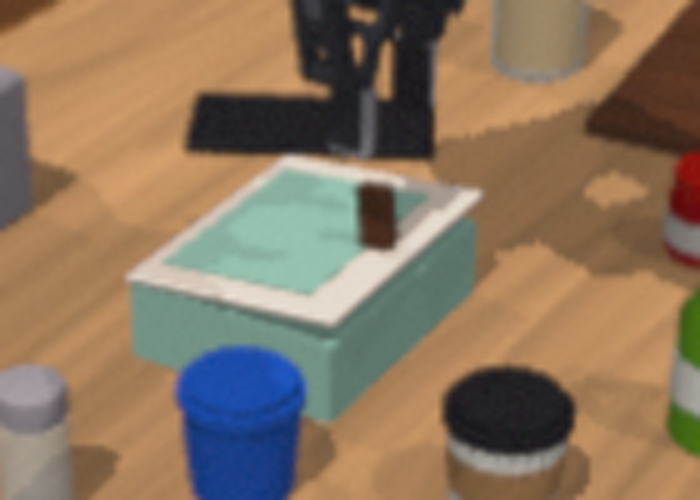

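The crop shows the gripper hovering above the dark block at crop (377,215), so I descend and pinch it.

Emit:
drive_tool(steps=[{"translation": [0.08,0,0.68],"angular": [0,0,0],"gripper": 0.6},{"translation": [0,0,0.68],"angular": [0,0,0],"gripper": 0.6},{"translation": [0,0,0],"angular": [0,0,0],"gripper": 0.6}])

```text
t: 2.52
tool_pos: [0.5421, -0.2097, 0.0706]
tool_rot: [-3.139, -0.002, 0.008]
contact_force: [-0.0, -0.1, -0.5]
opening: 0.0514
grip_force: 0.0
```

Emit:
drive_tool(steps=[{"translation": [0,0,0],"angular": [0,0,0],"gripper": 0},{"translation": [0,0,0],"angular": [0,0,0],"gripper": 0},{"translation": [0,0,0],"angular": [0,0,0],"gripper": 0},{"translation": [0,0,0],"angular": [0,0,0],"gripper": 0}], force=30)

```text
t: 3.02
tool_pos: [0.5447, -0.2114, 0.0742]
tool_rot: [3.14, 0.003, 0.003]
contact_force: [-0.3, -2.5, 3.0]
opening: 0.0113
grip_force: 34.9
```

The block is pinched (11 mm opening). I lead it round the hinge.

Emit:
drive_tool(steps=[{"translation": [0.15,0,-0.3],"angular": [0,0,0],"gripper": 0},{"translation": [0.19,0,-0.28],"angular": [0,0,0],"gripper": 0},{"translation": [0.22,0,-0.26],"angular": [0,0,0],"gripper": 0},{"translation": [0.25,0,-0.23],"angular": [0,0,0],"gripper": 0},{"translation": [0,0,0],"angular": [0,0,0],"gripper": 0}])

```text
t: 3.65
tool_pos: [0.577, -0.211, 0.1162]
tool_rot: [3.141, 0.003, 0.001]
contact_force: [0.6, -4.7, -0.4]
opening: 0.0113
grip_force: 32.7
```

Run:
```python
from h import *
im=shot('side'); c=cv2.resize(im['color'][90:220,240:410],None,fx=4,fy=4,interpolation=2); cv2.imwrite('pics/c3.png',c[...,::-1]); print(ctrl.get_obs()['tool_pos'])
```

```text
[ 0.57687218 -0.21099432  0.11607897]
```

View pics/c3.png

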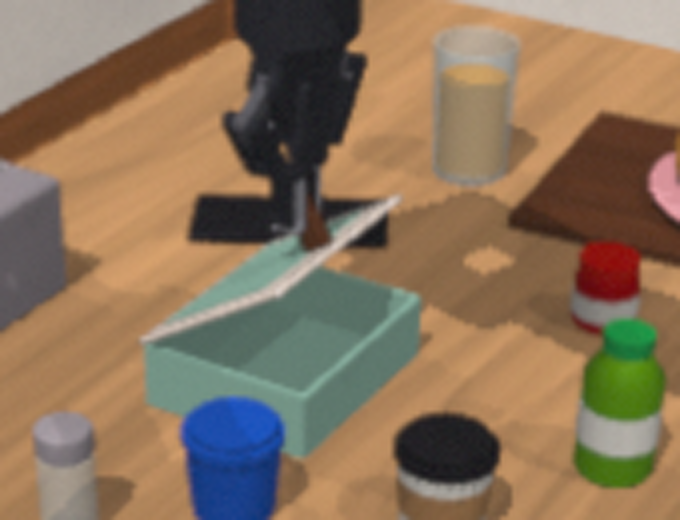

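The lid is held at about 0.6 rad, with the block between the fingers at crop (315,225). I continue to about 1.5 rad.

Emit:
drive_tool(steps=[{"translation": [0.28,0,-0.2],"angular": [0,0,0],"gripper": 0},{"translation": [0.3,0,-0.15],"angular": [0,0,0],"gripper": 0},{"translation": [0.32,0,-0.12],"angular": [0,0,0],"gripper": 0},{"translation": [0.33,0,-0.08],"angular": [0,0,0],"gripper": 0},{"translation": [0.27,0,-0.03],"angular": [0,0,0],"gripper": 0},{"translation": [0.27,0,-0.01],"angular": [0,0,0],"gripper": 0},{"translation": [0.27,0,0.02],"angular": [0,0,0],"gripper": 0},{"translation": [0.27,0,0.05],"angular": [0,0,0],"gripper": 0}])

```text
t: 4.7
tool_pos: [0.6699, -0.21, 0.1371]
tool_rot: [-3.141, -0.002, -0.002]
contact_force: [-2.7, -0.0, 3.6]
opening: 0.0109
grip_force: 29.5
```

Emit:
drive_tool(steps=[{"translation": [0,0,0],"angular": [0,0,0],"gripper": 0},{"translation": [0,0,0],"angular": [0,0,0],"gripper": 0},{"translation": [0,0,0],"angular": [0,0,0],"gripper": 0.6},{"translation": [0,0,0],"angular": [0,0,0],"gripper": 0.6},{"translation": [0,0,0],"angular": [0,0,0],"gripper": 0.6},{"translation": [0,0,0],"angular": [0,0,0],"gripper": 0.6}])

```text
t: 5.45
tool_pos: [0.6686, -0.2106, 0.1363]
tool_rot: [-3.142, -0.002, 0.0]
contact_force: [0.3, -0.0, 0.2]
opening: 0.051
grip_force: 0.0
```

Run:
```python
from h import *
im=shot('side'); c=cv2.resize(im['color'][70:220,240:410],None,fx=4,fy=4,interpolation=2); cv2.imwrite('pics/c4.png',c[...,::-1]); print(ctrl.get_obs()['tool_pos'])
```

```text
[ 0.66866961 -0.21055695  0.13637959]
```

View pics/c4.png

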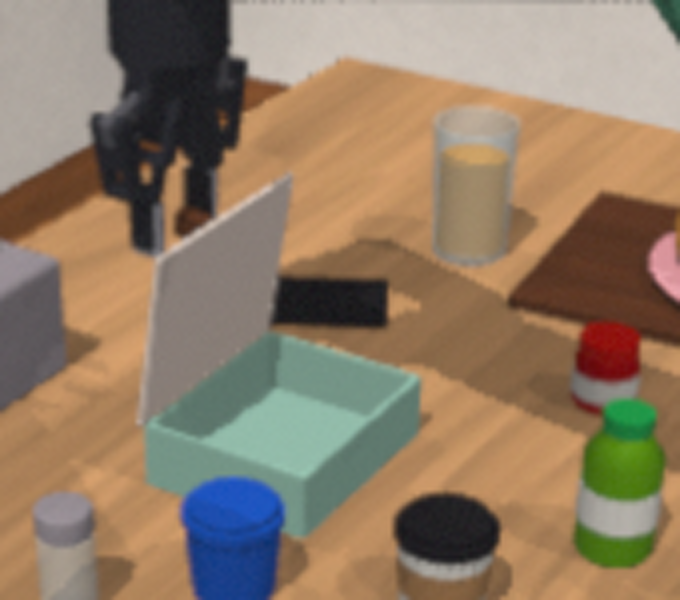

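The lid stands at about 1.5 rad and is released. Next is the doughnut.

Emit:
drive_tool(steps=[{"translation": [0,0,-0.9],"angular": [0,0,0],"gripper": 0.7},{"translation": [0,0,-0.9],"angular": [0,0,0],"gripper": 1},{"translation": [0,0,-0.8],"angular": [0,0,0],"gripper": 1},{"translation": [-0.65,-0.93,0],"angular": [0,0,0],"gripper": 1},{"translation": [-0.65,-0.93,0],"angular": [0,0,0],"gripper": 1},{"translation": [-0.65,-0.93,0],"angular": [0,0,0],"gripper": 1},{"translation": [-0.65,-0.93,0],"angular": [0,0,0],"gripper": 1},{"translation": [-0.65,-0.93,0],"angular": [0,0,0],"gripper": 1}])

```text
t: 6.5
tool_pos: [0.5376, -0.0236, 0.2406]
tool_rot: [-3.142, -0.002, -0.001]
contact_force: [-0.5, -0.4, -0.8]
opening: 0.0853
grip_force: 0.0
```

Emit:
drive_tool(steps=[{"translation": [-0.65,-0.93,0],"angular": [0,0,0],"gripper": 1},{"translation": [-0.65,-0.93,0],"angular": [0,0,0],"gripper": 1},{"translation": [-0.65,-0.93,0],"angular": [0,0,0],"gripper": 1},{"translation": [-0.65,-0.93,0],"angular": [0,0,0],"gripper": 1},{"translation": [-0.65,-0.93,0],"angular": [0,0,0],"gripper": 1},{"translation": [-0.65,-0.93,0],"angular": [0,0,0],"gripper": 1},{"translation": [-0.65,-0.93,0],"angular": [0,0,0],"gripper": 1},{"translation": [0,0,0],"angular": [0,0,0],"gripper": 1}])

```text
t: 7.5
tool_pos: [0.3548, 0.2371, 0.2407]
tool_rot: [-3.141, -0.01, -0.001]
contact_force: [-0.3, 0.1, 0.2]
opening: 0.0852
grip_force: 0.0
```

Emit:
drive_tool(steps=[{"translation": [0.06,0.055,1],"angular": [0,0,0],"gripper": 1},{"translation": [0,0,1],"angular": [0,0,0],"gripper": 1},{"translation": [0,0,1],"angular": [0,0,0],"gripper": 1},{"translation": [0,0,1],"angular": [0,0,0],"gripper": 1},{"translation": [0,0,1],"angular": [0,0,0],"gripper": 1},{"translation": [0,0,0.6],"angular": [0,0,0],"gripper": 1},{"translation": [0,0,0],"angular": [0,0,0],"gripper": 1}])

```text
t: 8.38
tool_pos: [0.3573, 0.2317, 0.0145]
tool_rot: [3.139, 0.0, -0.007]
contact_force: [-0.8, 0.4, 0.2]
opening: 0.0855
grip_force: 0.0
```

Emit:
drive_tool(steps=[{"translation": [0,-0.07,0.28],"angular": [0,0,0],"gripper": 1},{"translation": [0,0,0],"angular": [0,0,0],"gripper": 0.5},{"translation": [0,0,0],"angular": [0,0,0],"gripper": 0.5},{"translation": [0,0,0],"angular": [0,0,0],"gripper": 0.5},{"translation": [0,0,0],"angular": [0,0,0],"gripper": 0.5},{"translation": [0,0,0],"angular": [0,0,0],"gripper": 0.5}], force=20)

```text
t: 9.12
tool_pos: [0.3594, 0.2364, 0.0065]
tool_rot: [-3.141, -0.003, -0.003]
contact_force: [-1.3, -0.9, 5.4]
opening: 0.0597
grip_force: 22.0
```

Emit:
drive_tool(steps=[{"translation": [0,0,-0.6],"angular": [0,0,0],"gripper": 0.5},{"translation": [0,0,-1],"angular": [0,0,0],"gripper": 0.5},{"translation": [0,0,-1],"angular": [0,0,0],"gripper": 0.5},{"translation": [0,0,-1],"angular": [0,0,0],"gripper": 0.5},{"translation": [0.45,0.93,0],"angular": [0,0,0],"gripper": 0.5},{"translation": [0.45,0.93,0],"angular": [0,0,0],"gripper": 0.5},{"translation": [0.45,0.93,0],"angular": [0,0,0],"gripper": 0.5},{"translation": [0.45,0.93,0],"angular": [0,0,0],"gripper": 0.5}])

```text
t: 10.12
tool_pos: [0.4312, 0.0862, 0.1494]
tool_rot: [-3.141, -0.002, -0.002]
contact_force: [0.8, -0.2, 0.0]
opening: 0.0596
grip_force: 22.1
```

Emit:
drive_tool(steps=[{"translation": [0.45,0.93,0],"angular": [0,0,0],"gripper": 0.5},{"translation": [0.45,0.93,0],"angular": [0,0,0],"gripper": 0.5},{"translation": [0.45,0.93,0],"angular": [0,0,0],"gripper": 0.5},{"translation": [0.45,0.93,0],"angular": [0,0,0],"gripper": 0.5},{"translation": [0.45,0.93,0],"angular": [0,0,0],"gripper": 0.5},{"translation": [0.45,0.93,0],"angular": [0,0,0],"gripper": 0.5},{"translation": [0.45,0.93,0],"angular": [0,0,0],"gripper": 0.5},{"translation": [0,0,0],"angular": [0,0,0],"gripper": 0.5}])

```text
t: 11.12
tool_pos: [0.5578, -0.175, 0.1492]
tool_rot: [3.141, -0.002, 0.001]
contact_force: [-0.1, -0.1, 0.7]
opening: 0.0595
grip_force: 22.1
```

Run:
```python
from h import *
im=shot('side'); c=cv2.resize(im['color'][70:220,240:410],None,fx=4,fy=4,interpolation=2); cv2.imwrite('pics/c5.png',c[...,::-1]); o=ctrl.get_obs();print(o['tool_pos'],o['opening'])
```

```text
[ 0.55715182 -0.17353163  0.14898797] 0.0596480421496114
```

View pics/c5.png

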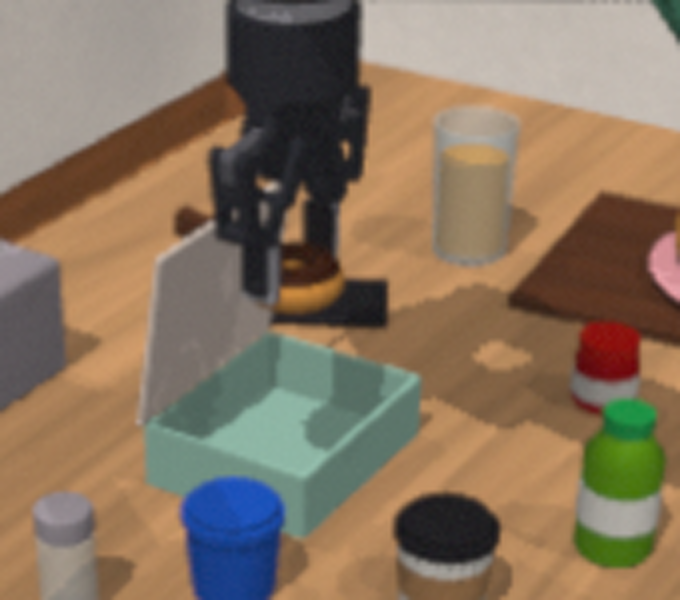

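The doughnut is held level, icing up. I move it over the box centre and lower it.

Emit:
drive_tool(steps=[{"translation": [0.5,0.9,0],"angular": [0,0,0],"gripper": 0.5},{"translation": [0,0,0.9],"angular": [0,0,0],"gripper": 0.5},{"translation": [0,0,0.9],"angular": [0,0,0],"gripper": 0.5},{"translation": [0,0,0.8],"angular": [0,0,0],"gripper": 0.5},{"translation": [0,0,0.5],"angular": [0,0,0],"gripper": 0.5},{"translation": [0,0,0.2],"angular": [0,0,0],"gripper": 0.5},{"translation": [0,0,0.1],"angular": [0,0,0],"gripper": 0.5},{"translation": [0,0,0],"angular": [0,0,0],"gripper": 0.5}])

```text
t: 12.18
tool_pos: [0.5779, -0.2091, 0.0143]
tool_rot: [3.141, 0.002, 0.002]
contact_force: [-0.1, -1.3, -0.3]
opening: 0.0596
grip_force: 22.1
```

Emit:
drive_tool(steps=[{"translation": [0,0,0.1],"angular": [0,0,0],"gripper": 0.5},{"translation": [0,0,0],"angular": [0,0,0],"gripper": 0.5}])

```text
t: 12.42
tool_pos: [0.5783, -0.2094, 0.0106]
tool_rot: [3.14, 0.002, 0.004]
contact_force: [0.7, 0.0, 2.5]
opening: 0.0597
grip_force: 22.4
```

The doughnut is touching the floor. I release it, rise, and go to the block again.

Emit:
drive_tool(steps=[{"translation": [0,0,0],"angular": [0,0,0],"gripper": 0.9},{"translation": [0,0,0],"angular": [0,0,0],"gripper": 0.9},{"translation": [0,0,0],"angular": [0,0,0],"gripper": 0.9},{"translation": [0,0,-0.5],"angular": [0,0,0],"gripper": 0.9},{"translation": [0,0,-1],"angular": [0,0,0],"gripper": 0.9},{"translation": [0,0,-1],"angular": [0,0,0],"gripper": 0.9},{"translation": [0,0,-1],"angular": [0,0,0],"gripper": 0.9},{"translation": [0,0,-1],"angular": [0,0,0],"gripper": 0.9}])

```text
t: 13.42
tool_pos: [0.5773, -0.2088, 0.1924]
tool_rot: [3.141, 0.002, 0.003]
contact_force: [0.3, 0.2, 0.2]
opening: 0.0771
grip_force: 0.0
```

Emit:
drive_tool(steps=[{"translation": [0,0,-1],"angular": [0,0,0],"gripper": 0.6},{"translation": [0,0,-0.3],"angular": [0,0,0],"gripper": 0.6},{"translation": [0.75,0,0],"angular": [0,0,0],"gripper": 0.6},{"translation": [0.75,0,0],"angular": [0,0,0],"gripper": 0.6},{"translation": [0.76,0,0],"angular": [0,0,0],"gripper": 0.6},{"translation": [0,0,0],"angular": [0,0,0],"gripper": 0.6}])

```text
t: 14.18
tool_pos: [0.668, -0.2083, 0.2394]
tool_rot: [-3.14, -0.004, 0.004]
contact_force: [-0.3, -0.3, 0.1]
opening: 0.051
grip_force: 0.0
```

Run:
```python
from h import *
im=shot('side'); c=cv2.resize(im['color'][70:220,240:410],None,fx=4,fy=4,interpolation=2); cv2.imwrite('pics/c6.png',c[...,::-1]); o=ctrl.get_obs();print(o['tool_pos'],o['opening'])
```

```text
[ 0.66725367 -0.20835881  0.23965541] 0.05122995635365812
```

View pics/c6.png

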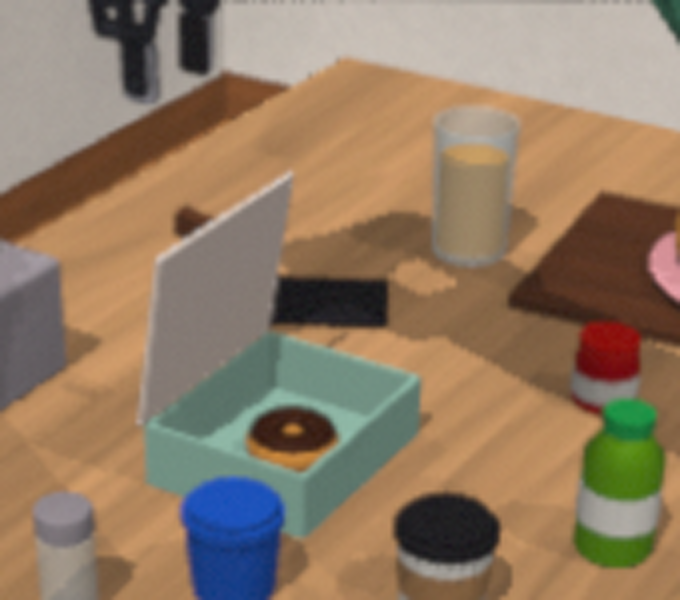

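The doughnut lies flat in the box at crop (292,435) and the lid stayed upright. I pinch the block again.

Emit:
drive_tool(steps=[{"translation": [0.03,0.04,0.9],"angular": [0,0,0],"gripper": 0.6},{"translation": [0,0,0.9],"angular": [0,0,0],"gripper": 0.6},{"translation": [0,0,0.78],"angular": [0,0,0],"gripper": 0.6},{"translation": [0,0,0],"angular": [0,0,0],"gripper": 0.6},{"translation": [0,0,0],"angular": [0,0,0],"gripper": 0},{"translation": [0,0,0],"angular": [0,0,0],"gripper": 0},{"translation": [0,0,0],"angular": [0,0,0],"gripper": 0},{"translation": [0,0,0],"angular": [0,0,0],"gripper": 0}], force=30)

```text
t: 15.22
tool_pos: [0.67, -0.2101, 0.1408]
tool_rot: [3.141, 0.003, 0.005]
contact_force: [-0.2, 3.4, 5.5]
opening: 0.0112
grip_force: 30.9
```

Emit:
drive_tool(steps=[{"translation": [-0.27,0,-0.05],"angular": [0,0,0],"gripper": 0},{"translation": [-0.27,0,-0.02],"angular": [0,0,0],"gripper": 0},{"translation": [-0.27,0,0.01],"angular": [0,0,0],"gripper": 0},{"translation": [-0.27,0,0.03],"angular": [0,0,0],"gripper": 0},{"translation": [-0.33,0,0.08],"angular": [0,0,0],"gripper": 0},{"translation": [-0.32,0,0.12],"angular": [0,0,0],"gripper": 0},{"translation": [-0.3,0,0.15],"angular": [0,0,0],"gripper": 0},{"translation": [-0.28,0,0.2],"angular": [0,0,0],"gripper": 0}])

```text
t: 16.23
tool_pos: [0.5753, -0.2111, 0.1168]
tool_rot: [3.14, 0.002, -0.001]
contact_force: [2.4, -3.0, 2.9]
opening: 0.0112
grip_force: 35.4
```

Emit:
drive_tool(steps=[{"translation": [-0.25,0,0.23],"angular": [0,0,0],"gripper": 0},{"translation": [-0.22,0,0.26],"angular": [0,0,0],"gripper": 0},{"translation": [-0.19,0,0.28],"angular": [0,0,0],"gripper": 0},{"translation": [-0.15,0,0.3],"angular": [0,0,0],"gripper": 0},{"translation": [0,0,0],"angular": [0,0,0],"gripper": 0}])

```text
t: 16.85
tool_pos: [0.542, -0.2113, 0.0723]
tool_rot: [3.14, 0.002, -0.005]
contact_force: [-0.6, -5.5, 0.0]
opening: 0.011
grip_force: 36.4
```

Now the last 0.1 rad down.

Emit:
drive_tool(steps=[{"translation": [-0.05,0,0.13],"angular": [0,0,0],"gripper": 0},{"translation": [-0.04,0,0.13],"angular": [0,0,0],"gripper": 0},{"translation": [0,0,0.05],"angular": [0,0,0],"gripper": 0},{"translation": [0,0,0],"angular": [0,0,0],"gripper": 0}])

```text
t: 17.35
tool_pos: [0.54, -0.2115, 0.0662]
tool_rot: [3.14, 0.003, -0.004]
contact_force: [-12.1, 1.0, 28.1]
opening: 0.011
grip_force: 40.1
```

A 28 N reaction suggests it's shut. I release, back off and check with the top camera.

Emit:
drive_tool(steps=[{"translation": [0,0,-0.06],"angular": [0,0,0],"gripper": 0},{"translation": [0,0,0],"angular": [0,0,0],"gripper": 0.6},{"translation": [0,0,0],"angular": [0,0,0],"gripper": 0.6},{"translation": [0,0,0],"angular": [0,0,0],"gripper": 0.6},{"translation": [0,0,-1],"angular": [0,0,0],"gripper": 0.8},{"translation": [0,0,-1],"angular": [0,0,0],"gripper": 1},{"translation": [-0.7,0.8,-1],"angular": [0,0,0],"gripper": 1},{"translation": [-0.7,0.8,-1],"angular": [0,0,0],"gripper": 1}])

```text
t: 18.35
tool_pos: [0.4836, -0.2745, 0.2249]
tool_rot: [-3.141, -0.005, 0.002]
contact_force: [1.0, -1.0, -0.7]
opening: 0.0852
grip_force: 0.0
```

Run:
```python
from m import *
im=shot('side'); P=cloud(im); D=im['depth']
m=(D>0)&(P[...,2]>.035)&(P[...,2]<.068)&(P[...,0]>.525)&(P[...,0]<.638)&(P[...,1]>-.28)&(P[...,1]<-.14); q=P[m]
for i in range(6):
    A=np.c_[q[:,:2],np.ones(len(q))]; s=np.linalg.lstsq(A,q[:,2],rcond=None)[0]; e=abs(A@s-q[:,2]); q=q[e<.004]
print(s,len(q),e.std(),q[:,2].mean())
o=ctrl.get_obs();print(o['tool_pos'])
c=cv2.resize(im['color'][70:220,240:410],None,fx=4,fy=4,interpolation=2); cv2.imwrite('pics/c7.png',c[...,::-1])
```

```text
[ 0.00979385 -0.00346592  0.04467165] 1084 0.0007272181788475923 0.05107373211998103
[ 0.48318255 -0.27975566  0.23188165]
```

View pics/c7.png

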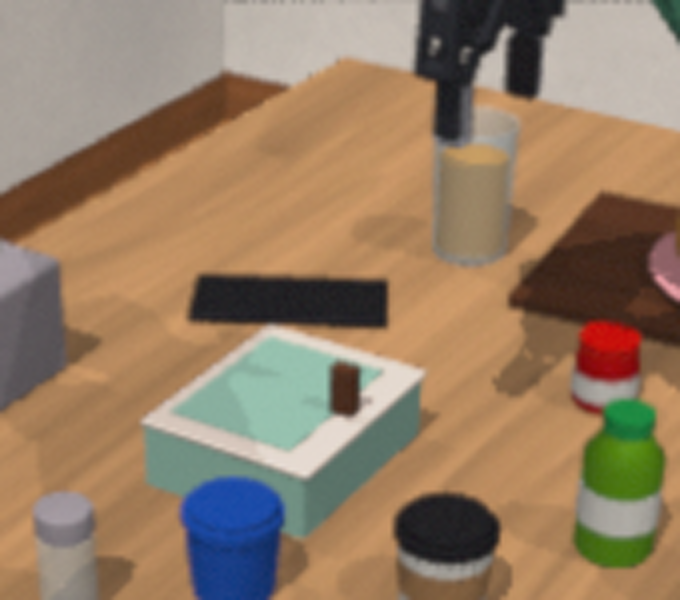

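The lid is flat (slope about 0.01 rad). Now I turn the tool so its closing axis lies across the caddy.

Emit:
drive_tool(steps=[{"translation": [0,0,0],"angular": [0,0,-0.94],"gripper": 1},{"translation": [0,0,0],"angular": [0,0,-0.94],"gripper": 1},{"translation": [0,0,0],"angular": [0,0,-0.94],"gripper": 1},{"translation": [0,0,0],"angular": [0,0,-0.94],"gripper": 1},{"translation": [0,0,0],"angular": [0,0,-0.94],"gripper": 1},{"translation": [0,0,0],"angular": [0,0,-0.94],"gripper": 1},{"translation": [0,0,0],"angular": [0,0,-0.94],"gripper": 1},{"translation": [0,0,0],"angular": [0,0,-0.94],"gripper": 1}])

```text
t: 19.4
tool_pos: [0.4842, -0.2742, 0.2235]
tool_rot: [-2.712, -1.582, 0.001]
contact_force: [0.4, -0.8, -0.1]
opening: 0.085
grip_force: 0.0
```

Emit:
drive_tool(steps=[{"translation": [0,0,0],"angular": [0,0,-0.94],"gripper": 1},{"translation": [0,0,0],"angular": [0,0,-0.94],"gripper": 1},{"translation": [0,0,0],"angular": [0,0,-0.94],"gripper": 1},{"translation": [0,0,0],"angular": [0,0,-0.94],"gripper": 1},{"translation": [0,0,0],"angular": [0,0,-0.94],"gripper": 1},{"translation": [0,0,0],"angular": [0,0,0],"gripper": 1}])

```text
t: 20.15
tool_pos: [0.4842, -0.2742, 0.2236]
tool_rot: [-2.065, -2.365, 0.0]
contact_force: [0.3, -0.1, 0.2]
opening: 0.0849
grip_force: 0.0
```

```bash
cat > d.py <<'E'
import sys
from h import *
# python3 d.py x y z : displacement from current pose in tool axes, in row units; x2 y2 z2 next target etc
o=ctrl.get_obs(); p=o['tool_pos']; R=Ro.from_rotvec(o['tool_rot']).as_matrix()
print('pos',np.round(p,4),'psi',round(np.arctan2(R[1,0],R[0,0]),3),'open',round(o['opening'],4),'tilt',np.round(R[2],3))
a=list(map(float,sys.argv[1:]))
for i in range(0,len(a),3):
    t=np.array(a[i:i+3]); print(t,'units',np.round(R.T@(t-p)/.04,2)); p=t
E
python3 d.py .4375 -.3954 .23 .4375 -.3954 .02 .4375 -.3954 .18 .5768 .2907 .18 .5768 .2907 .025
```

```text
pos [ 0.4842 -0.2742  0.2236] psi 1.706 open 0.0849 tilt [ 0.001 -0.001 -1.   ]
[ 0.4375 -0.3954  0.23  ] units [-2.84 -1.57 -0.16]
[ 0.4375 -0.3954  0.02  ] units [-0.01  0.01  5.25]
[ 0.4375 -0.3954  0.18  ] units [ 0. -0. -4.]
[0.5768 0.2907 0.18  ] units [1.653e+01 5.770e+00 1.000e-02]
[0.5768 0.2907 0.025 ] units [-0.    0.    3.87]
```

Emit:
drive_tool(steps=[{"translation": [-0.71,-0.39,0],"angular": [0,0,0],"gripper": 1},{"translation": [-0.71,-0.39,0],"angular": [0,0,0],"gripper": 1},{"translation": [-0.71,-0.39,0],"angular": [0,0,0],"gripper": 1},{"translation": [-0.71,-0.39,0],"angular": [0,0,0],"gripper": 1},{"translation": [0,0,1],"angular": [0,0,0],"gripper": 1},{"translation": [0,0,1],"angular": [0,0,0],"gripper": 1},{"translation": [0,0,1],"angular": [0,0,0],"gripper": 1},{"translation": [0,0,0],"angular": [0,0,0],"gripper": 1}])

```text
t: 21.15
tool_pos: [0.4359, -0.393, 0.0999]
tool_rot: [-2.061, -2.359, -0.002]
contact_force: [-0.3, -0.5, 0.3]
opening: 0.0855
grip_force: 0.0
```

```bash
python3 d.py .4375 -.3954 .02; python3 -c "
from m import *
im=shot('side'); P=cloud(im); D=im['depth']
c=cv2.resize(im['color'][60:220,330:480],None,fx=3,fy=3); cv2.imwrite('pics/c8.png',c[...,::-1])"
```

```text
pos [ 0.4359 -0.393   0.0999] psi 1.706 open 0.0855 tilt [ 0.008 -0.005 -1.   ]
[ 0.4375 -0.3954  0.02  ] units [-0.08  0.04  2.  ]
```

View pics/c8.png

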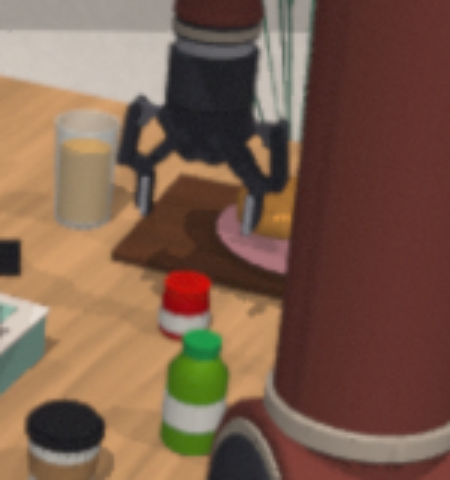

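The open fingers straddle the jam jar, which is below them at crop (187,300). I descend and grip.

Emit:
drive_tool(steps=[{"translation": [-0.08,0.04,0.8],"angular": [0,0,0],"gripper": 1},{"translation": [0,0,0.8],"angular": [0,0,0],"gripper": 1},{"translation": [0,0,0.4],"angular": [0,0,0],"gripper": 1},{"translation": [0,0,0],"angular": [0,0,0],"gripper": 0.3},{"translation": [0,0,0],"angular": [0,0,0],"gripper": 0.3},{"translation": [0,0,0],"angular": [0,0,0],"gripper": 0.3},{"translation": [0,0,0],"angular": [0,0,0],"gripper": 0.3},{"translation": [0,0,0],"angular": [0,0,0],"gripper": 0.3}], force=30)

```text
t: 22.2
tool_pos: [0.4412, -0.3999, 0.027]
tool_rot: [2.062, 2.365, -0.001]
contact_force: [-0.6, 0.8, 6.1]
opening: 0.044
grip_force: 30.7
```

Emit:
drive_tool(steps=[{"translation": [0,0,-0.6],"angular": [0,0,0],"gripper": 0.3},{"translation": [0,0,-1],"angular": [0,0,0],"gripper": 0.3},{"translation": [0,0,-1],"angular": [0,0,0],"gripper": 0.3},{"translation": [0,0,-1],"angular": [0,0,0],"gripper": 0.3},{"translation": [0,0,-0.6],"angular": [0,0,0],"gripper": 0.3},{"translation": [0,0,0],"angular": [0,0,0],"gripper": 0.3}])

```text
t: 22.95
tool_pos: [0.4413, -0.3998, 0.1958]
tool_rot: [2.06, 2.363, -0.001]
contact_force: [0.5, -0.8, 0.2]
opening: 0.0435
grip_force: 30.9
```

```bash
python3 d.py .5768 .2907 .18 .5768 .2907 .025
```

```text
pos [ 0.4413 -0.3998  0.1958] psi 1.708 open 0.0435 tilt [-0.005  0.003 -1.   ]
[0.5768 0.2907 0.18  ] units [16.64  5.71  0.33]
[0.5768 0.2907 0.025 ] units [ 0.02 -0.01  3.87]
```

The jar is held (44 mm). I carry it to the red bay.

Emit:
drive_tool(steps=[{"translation": [0.98,0.34,0],"angular": [0,0,0],"gripper": 0.3},{"translation": [0.98,0.34,0],"angular": [0,0,0],"gripper": 0.3},{"translation": [0.98,0.34,0],"angular": [0,0,0],"gripper": 0.3},{"translation": [0.98,0.34,0],"angular": [0,0,0],"gripper": 0.3},{"translation": [0.98,0.34,0],"angular": [0,0,0],"gripper": 0.3},{"translation": [0.98,0.34,0],"angular": [0,0,0],"gripper": 0.3},{"translation": [0.98,0.34,0],"angular": [0,0,0],"gripper": 0.3},{"translation": [0.98,0.34,0],"angular": [0,0,0],"gripper": 0.3}])

```text
t: 23.95
tool_pos: [0.5043, -0.0714, 0.1905]
tool_rot: [-2.063, -2.366, 0.002]
contact_force: [0.8, 0.8, -1.3]
opening: 0.0439
grip_force: 30.9
```

Emit:
drive_tool(steps=[{"translation": [0.98,0.34,0],"angular": [0,0,0],"gripper": 0.3},{"translation": [0.98,0.34,0],"angular": [0,0,0],"gripper": 0.3},{"translation": [0.98,0.34,0],"angular": [0,0,0],"gripper": 0.3},{"translation": [0.98,0.34,0],"angular": [0,0,0],"gripper": 0.3},{"translation": [0.98,0.34,0],"angular": [0,0,0],"gripper": 0.3},{"translation": [0.98,0.34,0],"angular": [0,0,0],"gripper": 0.3},{"translation": [0.98,0.34,0],"angular": [0,0,0],"gripper": 0.3},{"translation": [0.98,0.34,0],"angular": [0,0,0],"gripper": 0.3}])

```text
t: 24.95
tool_pos: [0.5694, 0.2535, 0.1902]
tool_rot: [-2.063, -2.367, 0.004]
contact_force: [0.8, 0.4, -0.5]
opening: 0.0439
grip_force: 30.9
```

Emit:
drive_tool(steps=[{"translation": [0.9,0.3,0],"angular": [0,0,0],"gripper": 0.3},{"translation": [0,0,0],"angular": [0,0,0],"gripper": 0.3},{"translation": [0,0,0],"angular": [0,0,0],"gripper": 0.3}])

```text
t: 25.32
tool_pos: [0.5764, 0.2891, 0.1908]
tool_rot: [-2.064, -2.368, 0.004]
contact_force: [-0.5, 0.5, -1.3]
opening: 0.0438
grip_force: 30.9
```

```bash
python3 d.py .5768 .2907 .04
```

```text
pos [0.5764 0.2891 0.1908] psi 1.708 open 0.0438 tilt [-0.001 -0.003 -1.   ]
[0.5768 0.2907 0.04  ] units [0.04 0.03 3.77]
```

Emit:
drive_tool(steps=[{"translation": [0.04,0.03,0.9],"angular": [0,0,0],"gripper": 0.3},{"translation": [0,0,0.9],"angular": [0,0,0],"gripper": 0.3},{"translation": [0,0,0.9],"angular": [0,0,0],"gripper": 0.3},{"translation": [0,0,0.7],"angular": [0,0,0],"gripper": 0.3},{"translation": [0,0,0.3],"angular": [0,0,0],"gripper": 0.3},{"translation": [0,0,0.1],"angular": [0,0,0],"gripper": 0.3},{"translation": [0,0,0],"angular": [0,0,0],"gripper": 0.3}])

```text
t: 26.2
tool_pos: [0.5789, 0.2915, 0.0416]
tool_rot: [2.064, 2.367, 0.002]
contact_force: [0.9, 0.4, -0.6]
opening: 0.0437
grip_force: 30.9
```

Emit:
drive_tool(steps=[{"translation": [0,0,0.1],"angular": [0,0,0],"gripper": 0.3},{"translation": [0,0,0.1],"angular": [0,0,0],"gripper": 0.3},{"translation": [0,0,0],"angular": [0,0,0],"gripper": 0.3}])

```text
t: 26.58
tool_pos: [0.5778, 0.2915, 0.0322]
tool_rot: [-2.064, -2.368, 0.001]
contact_force: [0.1, -0.1, -0.7]
opening: 0.0441
grip_force: 30.9
```

Emit:
drive_tool(steps=[{"translation": [0,0,0.07],"angular": [0,0,0],"gripper": 0.3},{"translation": [0,0,0],"angular": [0,0,0],"gripper": 0.3}])

```text
t: 26.82
tool_pos: [0.5784, 0.2918, 0.0311]
tool_rot: [-2.064, -2.368, -0.0]
contact_force: [-3.4, -0.8, 5.7]
opening: 0.0439
grip_force: 31.4
```

It's in contact with the floor. I release and head for the espresso.

Emit:
drive_tool(steps=[{"translation": [0,0,0],"angular": [0,0,0],"gripper": 0.9},{"translation": [0,0,0],"angular": [0,0,0],"gripper": 0.9},{"translation": [0,0,0],"angular": [0,0,0],"gripper": 0.9},{"translation": [0,0,-0.5],"angular": [0,0,0],"gripper": 1},{"translation": [0,0,-1],"angular": [0,0,0],"gripper": 1},{"translation": [0,0,-1],"angular": [0,0,0],"gripper": 1},{"translation": [0,0,-1],"angular": [0,0,0],"gripper": 1},{"translation": [0,0,-0.5],"angular": [0,0,0],"gripper": 1}])

```text
t: 27.82
tool_pos: [0.5795, 0.2921, 0.1944]
tool_rot: [2.062, 2.366, 0.008]
contact_force: [-0.2, -0.5, -0.0]
opening: 0.0855
grip_force: 0.0
```

```bash
python3 d.py .4185 -.1231 .19 .4185 -.1231 .022
```

```text
pos [0.5795 0.2921 0.1944] psi 1.708 open 0.0855 tilt [ 0.001  0.006 -1.   ]
[ 0.4185 -0.1231  0.19  ] units [-9.73 -5.4   0.07]
[ 0.4185 -0.1231  0.022 ] units [-0.01 -0.02  4.2 ]
```

Emit:
drive_tool(steps=[{"translation": [-0.97,-0.54,0],"angular": [0,0,0],"gripper": 1},{"translation": [-0.97,-0.54,0],"angular": [0,0,0],"gripper": 1},{"translation": [-0.97,-0.54,0],"angular": [0,0,0],"gripper": 1},{"translation": [-0.97,-0.54,0],"angular": [0,0,0],"gripper": 1},{"translation": [-0.97,-0.54,0],"angular": [0,0,0],"gripper": 1},{"translation": [-0.97,-0.54,0],"angular": [0,0,0],"gripper": 1},{"translation": [-0.97,-0.54,0],"angular": [0,0,0],"gripper": 1},{"translation": [-0.97,-0.54,0],"angular": [0,0,0],"gripper": 1}])

```text
t: 28.82
tool_pos: [0.4483, -0.0407, 0.1895]
tool_rot: [-2.064, -2.368, 0.0]
contact_force: [0.3, -0.9, 0.1]
opening: 0.0854
grip_force: 0.0
```

Emit:
drive_tool(steps=[{"translation": [-0.97,-0.54,0],"angular": [0,0,0],"gripper": 1},{"translation": [-0.97,-0.54,0],"angular": [0,0,0],"gripper": 1},{"translation": [0,0,1],"angular": [0,0,0],"gripper": 1},{"translation": [0,0,1],"angular": [0,0,0],"gripper": 1},{"translation": [0,0,0],"angular": [0,0,0],"gripper": 1}])

```text
t: 29.45
tool_pos: [0.4142, -0.1211, 0.1062]
tool_rot: [-2.06, -2.362, 0.003]
contact_force: [-0.3, 0.7, 0.6]
opening: 0.085
grip_force: 0.0
```

```bash
python3 d.py .4185 -.1231 .022; python3 -c "
from m import *
im=shot('top'); P=cloud(im); D=im['depth']
for n,u,v in [('jam',172,188),('oj',228,252)]: print(n,circ(P,D,u,v,16,.03))"
```

```text
pos [ 0.4142 -0.1211  0.1062] psi 1.707 open 0.085 tilt [ 0.005 -0.007 -1.   ]
[ 0.4185 -0.1231  0.022 ] units [-0.07  0.12  2.1 ]
jam (np.float64(0.06029282082458342), array([0.5779, 0.2949]), 0.0217, array([0.5767, 0.2938]), 247)
oj (np.float64(0.10111028476986533), array([0.4163, 0.1435]), 0.0159, array([0.4161, 0.1431]), 153)
```

The jam is seated within 4 mm of the bay centre. I descend on the espresso.

Emit:
drive_tool(steps=[{"translation": [-0.07,0.09,0.3],"angular": [0,0,0],"gripper": 1},{"translation": [0,0,0.7],"angular": [0,0,0],"gripper": 1},{"translation": [0,0,0.7],"angular": [0,0,0],"gripper": 1},{"translation": [0,0,0.4],"angular": [0,0,0],"gripper": 1},{"translation": [0,0,0],"angular": [0,0,0],"gripper": 0.5},{"translation": [0,0,0],"angular": [0,0,0],"gripper": 0.5},{"translation": [0,0,0],"angular": [0,0,0],"gripper": 0.5},{"translation": [0,0,0],"angular": [0,0,0],"gripper": 0.5}], force=25)

```text
t: 30.5
tool_pos: [0.4217, -0.125, 0.0266]
tool_rot: [2.063, 2.367, 0.001]
contact_force: [0.3, -0.4, 0.3]
opening: 0.0612
grip_force: 27.4
```

Emit:
drive_tool(steps=[{"translation": [0,0,0],"angular": [0,0,0],"gripper": 0.5},{"translation": [0,0,-0.3],"angular": [0,0,0],"gripper": 0.5},{"translation": [0,0,0],"angular": [0,0,0],"gripper": 0.5}])

```text
t: 30.88
tool_pos: [0.4218, -0.125, 0.0389]
tool_rot: [2.063, 2.366, 0.001]
contact_force: [-1.2, -1.6, -1.0]
opening: 0.0607
grip_force: 27.5
```

```bash
python3 d.py .588 .2074 .18; python3 -c "
from m import *
im=shot('side')
c=cv2.resize(im['color'][100:260,280:430],None,fx=3,fy=3); cv2.imwrite('pics/c9.png',c[...,::-1])"
```

```text
pos [ 0.4218 -0.125   0.0389] psi 1.708 open 0.0607 tilt [-0.001  0.002 -1.   ]
[0.588  0.2074 0.18  ] units [ 7.66  5.26 -3.53]
```

View pics/c9.png

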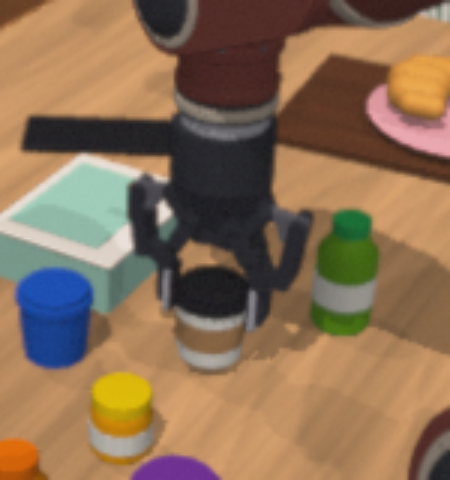

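The cup is held upright by its rim at crop (212,320). I carry it to the black bay.

Emit:
drive_tool(steps=[{"translation": [0,0,-0.7],"angular": [0,0,0],"gripper": 0.5},{"translation": [0,0,-1],"angular": [0,0,0],"gripper": 0.5},{"translation": [0,0,-1],"angular": [0,0,0],"gripper": 0.5},{"translation": [0,0,-0.9],"angular": [0,0,0],"gripper": 0.5},{"translation": [0.7,0.5,0],"angular": [0,0,0],"gripper": 0.5},{"translation": [0.85,0.6,0],"angular": [0,0,0],"gripper": 0.5},{"translation": [0.9,0.6,0],"angular": [0,0,0],"gripper": 0.5},{"translation": [0.9,0.6,0],"angular": [0,0,0],"gripper": 0.5}], force=30)

```text
t: 31.92
tool_pos: [0.4941, 0.022, 0.1813]
tool_rot: [-2.064, -2.368, 0.0]
contact_force: [0.5, -1.4, -1.3]
opening: 0.0605
grip_force: 32.9
```

Emit:
drive_tool(steps=[{"translation": [0.9,0.6,0],"angular": [0,0,0],"gripper": 0.5},{"translation": [0.9,0.6,0],"angular": [0,0,0],"gripper": 0.5},{"translation": [0.9,0.6,0],"angular": [0,0,0],"gripper": 0.5},{"translation": [0.9,0.6,0],"angular": [0,0,0],"gripper": 0.5},{"translation": [0.6,0.5,0],"angular": [0,0,0],"gripper": 0.5},{"translation": [0,0,0],"angular": [0,0,0],"gripper": 0.5},{"translation": [0,0,0],"angular": [0,0,0],"gripper": 0.5}])

```text
t: 32.8
tool_pos: [0.5853, 0.2024, 0.181]
tool_rot: [-2.064, -2.368, 0.002]
contact_force: [0.4, 0.8, -2.0]
opening: 0.0606
grip_force: 33.0
```

```bash
python3 d.py .588 .2074 .04
```

```text
pos [0.5853 0.2024 0.181 ] psi 1.708 open 0.0606 tilt [-0.    -0.002 -1.   ]
[0.588  0.2074 0.04  ] units [0.12 0.09 3.53]
```

Emit:
drive_tool(steps=[{"translation": [0.08,0.08,0.9],"angular": [0,0,0],"gripper": 0.5},{"translation": [0,0,0.9],"angular": [0,0,0],"gripper": 0.5},{"translation": [0,0,0.9],"angular": [0,0,0],"gripper": 0.5},{"translation": [0,0,0.7],"angular": [0,0,0],"gripper": 0.5},{"translation": [0,0,0.13],"angular": [0,0,0],"gripper": 0.5},{"translation": [0,0,0],"angular": [0,0,0],"gripper": 0.5},{"translation": [0,0,0.1],"angular": [0,0,0],"gripper": 0.5},{"translation": [0,0,0],"angular": [0,0,0],"gripper": 0.5}])

```text
t: 33.8
tool_pos: [0.5892, 0.2066, 0.0376]
tool_rot: [2.064, 2.367, 0.002]
contact_force: [-0.2, -0.2, -0.3]
opening: 0.0606
grip_force: 33.0
```

Emit:
drive_tool(steps=[{"translation": [0,0,0.1],"angular": [0,0,0],"gripper": 0.5},{"translation": [0,0,0],"angular": [0,0,0],"gripper": 0.5},{"translation": [0,0,0.06],"angular": [0,0,0],"gripper": 0.5},{"translation": [0,0,0],"angular": [0,0,0],"gripper": 0.5}])

```text
t: 34.3
tool_pos: [0.5888, 0.2066, 0.0307]
tool_rot: [2.064, 2.368, 0.0]
contact_force: [-0.9, -0.7, 3.6]
opening: 0.0605
grip_force: 33.1
```

It touches down, so I release.

Emit:
drive_tool(steps=[{"translation": [0,0,0],"angular": [0,0,0],"gripper": 1},{"translation": [0,0,0],"angular": [0,0,0],"gripper": 1},{"translation": [0,0,0],"angular": [0,0,0],"gripper": 1},{"translation": [0,0,-0.5],"angular": [0,0,0],"gripper": 1},{"translation": [0,0,-1],"angular": [0,0,0],"gripper": 1},{"translation": [0,0,-1],"angular": [0,0,0],"gripper": 1},{"translation": [0,0,-1],"angular": [0,0,0],"gripper": 1},{"translation": [0,0,-0.5],"angular": [0,0,0],"gripper": 1}])

```text
t: 35.3
tool_pos: [0.5901, 0.2069, 0.1948]
tool_rot: [2.062, 2.365, 0.008]
contact_force: [-0.3, 0.4, 0.8]
opening: 0.0853
grip_force: 0.0
```

```bash
python3 d.py .4164 .1437 .19 .4164 .1437 .032
```

```text
pos [0.5901 0.2069 0.1948] psi 1.708 open 0.0853 tilt [ 0.001  0.006 -1.   ]
[0.4164 0.1437 0.19  ] units [-0.97 -4.52  0.09]
[0.4164 0.1437 0.032 ] units [-0.   -0.02  3.95]
```

Emit:
drive_tool(steps=[{"translation": [-0.2,-0.9,0],"angular": [0,0,0],"gripper": 1},{"translation": [-0.2,-0.9,0],"angular": [0,0,0],"gripper": 1},{"translation": [-0.2,-0.9,0],"angular": [0,0,0],"gripper": 1},{"translation": [-0.2,-0.9,0],"angular": [0,0,0],"gripper": 1},{"translation": [-0.2,-0.9,0],"angular": [0,0,0],"gripper": 1},{"translation": [0,0,1],"angular": [0,0,0],"gripper": 1},{"translation": [0,0,0.2],"angular": [0,0,0],"gripper": 1},{"translation": [0,0,0],"angular": [0,0,0],"gripper": 1}])

```text
t: 36.3
tool_pos: [0.4154, 0.1423, 0.1417]
tool_rot: [-2.064, -2.367, 0.002]
contact_force: [0.5, 0.7, 0.5]
opening: 0.0856
grip_force: 0.0
```

```bash
python3 d.py .4164 .1437 .034
```

```text
pos [0.4154 0.1423 0.1417] psi 1.708 open 0.0856 tilt [-0.    -0.002 -1.   ]
[0.4164 0.1437 0.034 ] units [0.03 0.03 2.69]
```

Emit:
drive_tool(steps=[{"translation": [0.03,0.03,0.9],"angular": [0,0,0],"gripper": 1},{"translation": [0,0,0.9],"angular": [0,0,0],"gripper": 1},{"translation": [0,0,0.85],"angular": [0,0,0],"gripper": 1},{"translation": [0,0,0],"angular": [0,0,0],"gripper": 1},{"translation": [0,0,0],"angular": [0,0,0],"gripper": 0.4},{"translation": [0,0,0],"angular": [0,0,0],"gripper": 0.4},{"translation": [0,0,0],"angular": [0,0,0],"gripper": 0.4},{"translation": [0,0,0],"angular": [0,0,0],"gripper": 0.4}], force=35)

```text
t: 37.3
tool_pos: [0.4184, 0.144, 0.0386]
tool_rot: [2.063, 2.367, 0.004]
contact_force: [-2.4, -0.9, 6.2]
opening: 0.049
grip_force: 35.9
```

Emit:
drive_tool(steps=[{"translation": [0,0,0],"angular": [0,0,0],"gripper": 0.4},{"translation": [0,0,-0.5],"angular": [0,0,0],"gripper": 0.4},{"translation": [0,0,-1],"angular": [0,0,0],"gripper": 0.4},{"translation": [0,0,-1],"angular": [0,0,0],"gripper": 0.4},{"translation": [0,0,-1],"angular": [0,0,0],"gripper": 0.4},{"translation": [0,0,-0.5],"angular": [0,0,0],"gripper": 0.4},{"translation": [0,0,0],"angular": [0,0,0],"gripper": 0.4}])

```text
t: 38.17
tool_pos: [0.4181, 0.1439, 0.1989]
tool_rot: [2.062, 2.365, 0.007]
contact_force: [-0.0, 1.0, -2.2]
opening: 0.0492
grip_force: 37.1
```

```bash
python3 d.py .5993 .1242 .19; python3 -c "
from m import *
im=shot('side','s10.png')"
```

```text
pos [0.4181 0.1439 0.1989] psi 1.708 open 0.0492 tilt [ 0.     0.006 -1.   ]
[0.5993 0.1242 0.19  ] units [-1.11  4.42  0.25]
```

View pics/s10.png

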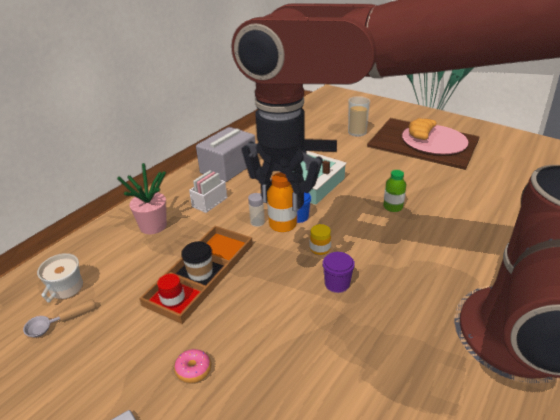

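The bottle is held upright at (282,205), and the jam (171,292) and espresso (198,262) are in their bays. I carry the bottle to the orange bay.

Emit:
drive_tool(steps=[{"translation": [-0.15,0.6,0],"angular": [0,0,0],"gripper": 0.4},{"translation": [-0.2,0.8,0],"angular": [0,0,0],"gripper": 0.4},{"translation": [-0.2,0.8,0],"angular": [0,0,0],"gripper": 0.4},{"translation": [-0.2,0.8,0],"angular": [0,0,0],"gripper": 0.4},{"translation": [-0.2,0.8,0],"angular": [0,0,0],"gripper": 0.4},{"translation": [-0.15,0.6,0],"angular": [0,0,0],"gripper": 0.4},{"translation": [0,0,0],"angular": [0,0,0],"gripper": 0.4},{"translation": [0,0,0],"angular": [0,0,0],"gripper": 0.4}])

```text
t: 39.22
tool_pos: [0.5958, 0.1242, 0.1945]
tool_rot: [-2.063, -2.366, 0.003]
contact_force: [0.3, 0.2, -1.6]
opening: 0.0491
grip_force: 37.2
```

```bash
python3 d.py .5993 .1242 .05
```

```text
pos [0.5958 0.1242 0.1945] psi 1.708 open 0.0491 tilt [ 0.    -0.003 -1.   ]
[0.5993 0.1242 0.05  ] units [-0.01  0.1   3.61]
```

Emit:
drive_tool(steps=[{"translation": [0,0.06,0.9],"angular": [0,0,0],"gripper": 0.4},{"translation": [0,0,0.9],"angular": [0,0,0],"gripper": 0.4},{"translation": [0,0,0.9],"angular": [0,0,0],"gripper": 0.4},{"translation": [0,0,0.7],"angular": [0,0,0],"gripper": 0.4},{"translation": [0,0,0.2],"angular": [0,0,0],"gripper": 0.4},{"translation": [0,0,0],"angular": [0,0,0],"gripper": 0.4},{"translation": [0,0,0.07],"angular": [0,0,0],"gripper": 0.4},{"translation": [0,0,0],"angular": [0,0,0],"gripper": 0.4}])

```text
t: 40.22
tool_pos: [0.6003, 0.1245, 0.0506]
tool_rot: [2.063, 2.367, 0.002]
contact_force: [-0.3, -0.3, -1.5]
opening: 0.0484
grip_force: 37.2
```

Emit:
drive_tool(steps=[{"translation": [0,0,0.1],"angular": [0,0,0],"gripper": 0.4},{"translation": [0,0,0.07],"angular": [0,0,0],"gripper": 0.4},{"translation": [0,0,0],"angular": [0,0,0],"gripper": 0.4}])

```text
t: 40.6
tool_pos: [0.5997, 0.1245, 0.0427]
tool_rot: [2.064, 2.368, 0.0]
contact_force: [-1.5, 0.6, 0.5]
opening: 0.0489
grip_force: 37.4
```

Emit:
drive_tool(steps=[{"translation": [0,0,0.05],"angular": [0,0,0],"gripper": 0.4},{"translation": [0,0,0],"angular": [0,0,0],"gripper": 0.4}])

```text
t: 40.85
tool_pos: [0.5998, 0.1245, 0.0427]
tool_rot: [-2.064, -2.368, 0.001]
contact_force: [-6.5, -1.2, 10.3]
opening: 0.0486
grip_force: 38.2
```

It's on the floor. I release, rise well clear and check.

Emit:
drive_tool(steps=[{"translation": [0,0,-0.05],"angular": [0,0,0],"gripper": 0.4},{"translation": [0,0,0],"angular": [0,0,0],"gripper": 1},{"translation": [0,0,0],"angular": [0,0,0],"gripper": 1},{"translation": [0,0,0],"angular": [0,0,0],"gripper": 1},{"translation": [0,0,0],"angular": [0,0,0],"gripper": 1},{"translation": [0,0,-0.5],"angular": [0,0,0],"gripper": 1},{"translation": [0,0,-1],"angular": [0,0,0],"gripper": 1},{"translation": [0,0,-1],"angular": [0,0,0],"gripper": 1}])

```text
t: 41.85
tool_pos: [0.5997, 0.1245, 0.145]
tool_rot: [2.064, 2.368, 0.001]
contact_force: [0.5, -0.7, 0.4]
opening: 0.0852
grip_force: 0.0
```

Emit:
drive_tool(steps=[{"translation": [0,0,-1],"angular": [0,0,0],"gripper": 1},{"translation": [0,0,-1],"angular": [0,0,0],"gripper": 1},{"translation": [-1,-0.5,0],"angular": [0,0,0],"gripper": 1},{"translation": [-1,-0.5,0],"angular": [0,0,0],"gripper": 1},{"translation": [-1,-0.5,0],"angular": [0,0,0],"gripper": 1},{"translation": [-1,-0.5,0],"angular": [0,0,0],"gripper": 1},{"translation": [0,0,0],"angular": [0,0,0],"gripper": 1},{"translation": [0,0,0],"angular": [0,0,0],"gripper": 1}])

```text
t: 42.85
tool_pos: [0.5424, -0.0447, 0.2237]
tool_rot: [2.064, 2.367, 0.002]
contact_force: [0.7, 0.3, -0.6]
opening: 0.085
grip_force: 0.0
```

```bash
python3 -c "
from m import *
im=shot('top','t11.png'); P=cloud(im); D=im['depth']
for n,u,v in [('jam',172,188),('esp',207,184),('oj',241,180),('pink',134,246),('honey',288,249),('green',387,275)]:
    c=circ(P,D,u,v,16,.03 if n!='pink' else .008); d=c[1]-np.array([.588,.2074]); print(n,c,'caddy',np.round([d@[.991,.134],d@[-.134,.991]],4))
print(ctrl.get_obs()['tool_pos'])"
```

```text
jam (np.float64(0.060531561134157315), array([0.5773, 0.2954]), 0.0221, array([0.5769, 0.294 ]), 246) caddy [0.0012 0.0886]
esp (np.float64(0.07028233934231654), array([0.5881, 0.2063]), 0.0314, array([0.5871, 0.2049]), 487) caddy [-0.     -0.0011]
oj (np.float64(0.10543845556896625), array([0.5987, 0.1244]), 0.0162, array([0.5976, 0.1238]), 145) caddy [-0.0005 -0.0837]
pink (np.float64(0.030499029586143298), array([0.4328, 0.3871]), 0.0303, array([0.4322, 0.385 ]), 419) caddy [-0.1297  0.1989]Traceback (most recent call last):
  File "<string>", line 5, in <module>
    c=circ(P,D,u,v,16,.03 if n!='pink' else .008); d=c[1]-np.array([.588,.2074]); print(n,c,'caddy',np.round([d@[.991,.134],d@[-.134,.991]],4))
  File "m.py", line 4, in circ
    zt=np.percentile(w[:,2],90); t=w[w[:,2]>zt-.012]
    return _quantile_unchecked(
        a, q, axis, out, overwrite_input, method, keepdims, weights)
    return _ureduce(a,
                    func=_quantile_ureduce_func,
    ...<5 lines>...
                    overwrite_input=overwrite_input,
                    method=method)
    r = func(a, **kwargs)
    result = _quantile(arr,
                       quantiles=q,
    ...<2 lines>...
                       out=out,
                       weights=wgt)
    slices_having_nans = np.isnan(arr[-1, ...])
                                  ~~~^^^^^^^^^
IndexError: index -1 is out of bounds for axis 0 with size 0
```

View pics/t11.png

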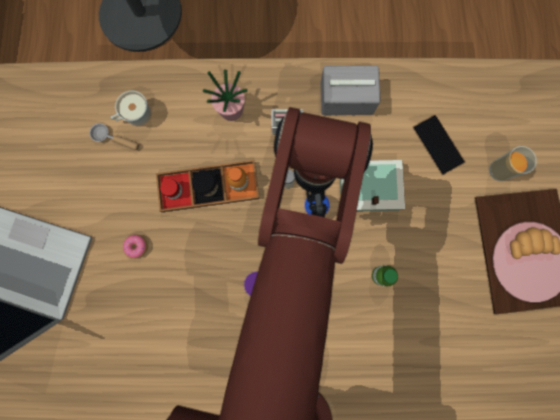

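The jam (171,187), espresso (207,184) and orange juice (237,179) stand within 5 mm of their bay centres, and the lid is shut with the block at (376,200). The pink and green items look unmoved. The arm hides the honey here, but the last side picture shows it standing where it was. I hand the job in.

```bash
python3 -c "
from station import ctrl
print(ctrl.finish_job())"
```

```text
the job is handed in; nothing more can be done
None
```

I handed the job in at about 43 s. The chocolate doughnut is icing up in the shut box, and the jam, espresso and orange juice stand upright within 5 mm of their own bay centres. The pink doughnut, honey and green juice were left where they stood, and the hand-in gave no verdict.

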